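Refit and press home the control box cover

ROBOT

A 7-joint arm with a two-finger parallel gripper is mounted at the origin on a cart in front of the work surface, level with it; the furniture and walls round the work are solid. World frame = base frame: x ahead of the robot, y to its left, z up, the work surface at z = 0. Lengths are in m, angles in rad, forces in N, time in s.
With the tool pointing down it reaches from about 0.4 to 0.85 m from the base axis. Payload 10.4 kg.
Tool frame: the origin (TCP) lies at the very end of the fingers, on their centre line; the grasp point (between the pads) lies r.hold_point_z behind it (r.hold_point_z is the distance from the TCP to the grasp point, in m); z points along the fingers, y is the direction in which the jaws open and shut (so a half turn about z gives the same grasp; the last joint's range is limited). The gripper opens to 87 mm and grips with 3 to 60 N. Pads are 19 mm wide; open, the fingers measure 117 mm over their backs; the gripper's body (75 mm by 190 mm) begins 51 mm behind the grasp point.
Start: joints at [1.211, 0.332, -0.065, 1.46, 0.022, 1.35, -0.088], TCP at [0.207, -0.59, 0.223] pointing down, gripper open.
Joint ranges: [-2.6, 2.6], [-0.5, 2.12], [-1.47, 1.34], [0.16, 2.42], [-1.27, 4.41], [0.06, 2.06], [-2.6, 2.6]. Speed limits (rad/s): [2.22, 2.22, 2.79, 2.79, 3.14, 3.14, 3.14].

INTERFACE

Orientations are given as a unit quaternion [x, y, z, w].
In Python, from bench import r gives the robot as it stands.
- The arm moves only by the tool send_rows, never from a script. Its argument "commands" is a list of rows, each a list of 7 numbers: the shift along the world's x, y, z normalised to -1 to 1, where 1 is 0.03 m, then the turn, a rotation vector about the world's x, y, z normalised to -1 to 1, where 1 is 5 degrees, then the gripper command: -1 is fully open, 1 is shut, values between are in proportion. In form: [[tx, ty, tz, ax, ay, az, jaw], ...]. A call has 1 to 10 rows; each row shifts and turns the pose as measured when the row begins; what a row does not reach is not made up. A row lasts 1/12 s, in which the tool goes at most 41.7 mm and 7.16 degrees, less where a joint would pass 70% of its speed; a pose out of reach is approached as far as the arm can. A call with a number of a shift or a turn outside -1 to 1 is refused whole. A call with a gripper value outside its range is refused whole. The fingers move at their own pace and stop on an object; "grip_force" is the grip in N (left out, the last holds). Time passes only in rows, so rows that do not move let the fingers close. It gives the time, the measured TCP pose, the force and the opening at its end, in the units of the state.
- r.read_state(): the state, without advancing time (a new reading comes with each control period).
- r.camera(name): name is "side" or "top" or "wrist"; returns the picture (480x640x3 uint8, blue, green, red); there is no depth.
- r.calibration(name): a dict with "K" (3x3 intrinsics, pixels), "dist" ([k1, k2, p1, p2, k3] as OpenCV has them; the pictures are not rectified), "R" (3x3) and "t" (3): a world point X has camera coordinates R X + t; the wrist camera has in their place "mount" (4x4, takes a point from camera to tool coordinates, whose origin is the TCP and whose axes are the flange's). Camera axes: x right, y down, z forward; pixel columns grow to the right and rows downward; lengths in m; the calibration is good to about 2 mm. A picture is of the moment at which its call begins: read the wrist's pose just before it. calibration takes no time and is no camera call.
- r.close_job(): hands the job in, once; it reports no verdict.
The state is a dict: "time": time; "joint_positions": joint angles; "joint_vel": joint speeds; "joint_torque": joint torques, N m; "ee_pos": TCP position; "eef_rot": TCP orientation; "ft_force": force on the tool from outside, world axes, zero at the start; "torque": the same for the moment, N m; "width": finger opening in m.
Only numpy, scipy, OpenCV 4.12 (cv2) and the standard library are available. Lean on these libraries where they do the work, as an engineer would, in place of code of your own. Each camera call takes 0.05 s, during which the arm holds its last target.

TASK

Put the grey cover back on the open press control box and press it down gently until it is fully home and both end latches have snapped over its ends, so that it stays flush when you let go. Do not force it, and leave the things lying around where they are.

Things in the scene. Friction and masses are not known exactly. Their poses are not given: they have to be found in the camera images.
- cover: Loose grey rectangular cover, about 0.35 kg. Plate 92 (x) x 160 (y) x 6 mm at z 22 to 28 mm; below it a skirt (rectangular frame, outside 68 x 130 mm, drawn in 2 mm all round at the foot) from z 0 to 22 mm. Origin: centre of the skirt's lower edge, on the bench while it lies there; z up out of its top. It fits either way round (half a turn about z).
- cover_rib (a point): Centre of the top of the cover's black grip rib, 60 mm above the cover's origin. The rib is 14 mm thick (cover's x), 60 mm long (y) and 32 mm tall, in the middle of the plate.
- cover_pad_a (a point): Centre of the flat dark round press pad (24 mm dia.) on top of the cover's plate, at the cover's y = +52 mm, z = 28 mm.
- cover_pad_b (a point): The same at the cover's y = -52 mm.
- control_box: Dark steel base plate of the open control box, fixed to the bench, 130 (x) x 214 (y) x 8 mm; origin: centre of its underside; z up. Centred above it stands an aluminium tub on levelling studs, outside 96 (x) x 168 (y) mm. Its opening, 74 (x) x 134 (y) mm and over 30 mm deep, takes the cover's skirt with 2 to 3 mm to spare all round.
- box_low_rim (a point): Point on the box's axis 50 mm above the bench: the lowest the tub's rim can be. The level rim is 0 to 30 mm higher, different each time and not reported: feel for it. A cover only laid on rests on the slopes of the two latches, the underside of its plate about 12 to 19 mm above the rim. All contacts added, the cover may bear on the box with up to 100 N: about 50 N at the hand.
- latch_a (a joint): Sprung steel latch, 24 mm wide, at the +y end of the box (y = +75 mm); its sloped top reaches 21 mm above the rim. In m: 0 = sprung in; it gives outward up to 0.010. Pressing the cover's pad near it with about 10 to 25 N drives that end down past the latch, which snaps back over the plate's end; the plate then stops hard on the rim and keeps up to 1.5 mm of lift.
- latch_b (a joint): The same at the -y end (y = -75 mm), to be pressed past in its turn.
- plunger_a (a joint): Small sprung brass plunger, 6 mm dia., in the rim at the +y end of the box (x = +26, y = +72 mm) that senses the cover; 1 to 2 N. In m: 0 = standing 10 mm above the rim, no cover down; 0.0085 to 0.010 = the cover is home at this end.
- plunger_b (a joint): The same at the -y end (x = -26, y = -72 mm).
- go_gauge: Bystander: loose steel plug gauge, 79 x 29 x 16 mm, lying on the bench; origin under its centre.
- parts_cup: Bystander: loose cream plastic cup, 69 mm dia., 53 mm tall, standing; origin under its centre.
- tape_roll: Bystander: loose roll of yellow tape, 96 mm dia., 19 mm tall, lying flat; origin under its centre.

How it is judged:
By the outcome, as a careful person would: the job done as asked, in the order asked, and still so for the second after the job is handed in, with the robot touching nothing.
It also fails if it takes over 64 s, if anything falls off the work surface, if the arm or the gripper's body presses on something with over 40 N, if the wrist force passes 120 N, or if a joint passes its speed limit or range.

## Working session

There is one attempt and no reset: what is moved stays moved. The work goes in short steps, Python scripts to look and compute and a tool call to move; the robot and the scene stay as the last step left them, time stands still between calls to the robot, and variables do not carry over. Pictures are saved under pics/ and viewed, and the job is handed in when it is done.

Besides the shell and the picture viewer there is one more tool, called after "Call:" as a command line: name --pt "numbers of a row" for each row, then --argument value for the rest. send_rows: Moves the arm, as the interface text tells. Scaled input: -1 to 1 covers 0.03 m each way for a shift and 5 degrees each way for a turn. Its arguments: {"type":"object","properties":{"commands":{"type":"array"},"grip_force":{"type":"number"}},"required":["commands"]}

```bash
ls; mkdir -p pics; python3 - <<'E'
from bench import r
import cv2
s=r.read_state()
for k in s: print(k,s[k])
print(r.hold_point_z)
for n in("side","top","wrist"):
    cv2.imwrite(f"pics/{n}0.png",r.camera(n)); c=r.calibration(n); print(n,c)
E
```

```text
pics
time 0.0
joint_positions [ 1.21139065  0.33288003 -0.06469962  1.46095049  0.02162231  1.34993552
 -0.08846445]
joint_vel [ 0.00181843 -0.0005215  -0.0011124   0.00014976 -0.00059963 -0.00043533
 -0.00024632]
joint_torque [ 6.24523750e-05 -6.23236442e+01  2.48649978e-02 -3.89894807e+01
 -6.12189132e-02  3.96404858e-02  1.31968795e-04]
ee_pos [ 0.20639801 -0.58950752  0.22174449]
eef_rot [ 9.85848316e-01  1.67638159e-01 -1.68976694e-04 -7.18967308e-04]
ft_force [ 0.63061197 -0.04749196 -0.38092755]
torque [ 0.04166851 -0.02419006 -0.00284184]
width 0.08699558096294442
0.0187
side {'K': array([[489.06291151,   0.        , 311.54519311],
       [  0.        , 489.06291151, 245.64032977],
       [  0.        ,   0.        ,   1.        ]]), 'dist': array([0.02990372, 0.        , 0.        , 0.        , 0.        ]), 'R': array([[-0.95767452, -0.28779753, -0.00566609],
       [-0.09755825,  0.34302785, -0.9342453 ],
       [ 0.27081712, -0.89415014, -0.35658606]]), 't': array([0.465875  , 0.10862959, 1.28258298])}
top {'K': array([[489.37283605,   0.        , 315.70713677],
       [ 
[... 308 characters left out ...]
80810903e-01, -1.50810780e-02, -9.83402246e-01]]), 't': array([0.01135544, 0.52161801, 1.45579784])}
wrist {'K': array([[341.85517947,   0.        , 317.50819523],
       [  0.        , 341.85517947, 240.15781649],
       [  0.        ,   0.        ,   1.        ]]), 'dist': array([-0.03830516,  0.        ,  0.        ,  0.        ,  0.        ]), 'mount': array([[-2.51877660e-04, -9.59688206e-01, -2.81066688e-01,
         7.63726699e-02],
       [ 9.99999359e-01, -5.52111480e-04,  9.89008622e-04,
         2.26089384e-05],
       [-1.10432006e-03, -2.81066258e-01,  9.59687730e-01,
        -1.62239036e-01],
       [ 0.00000000e+00,  0.00000000e+00,  0.00000000e+00,
         1.00000000e+00]])}
```

View pics/top0.png

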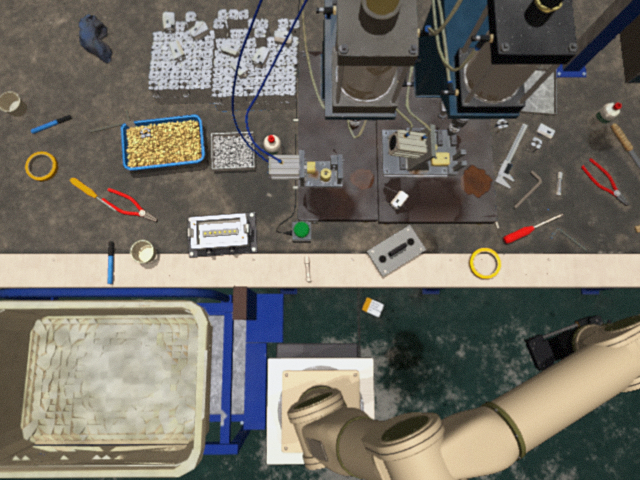

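View pics/side0.png

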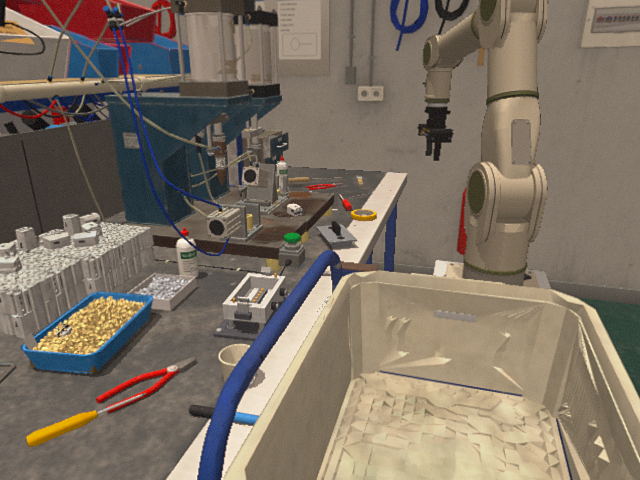

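The top view shows the box near (222,233), the cover near (397,251), the gauge near (308,268), the cup near (144,252) and the tape near (485,263). I'll zoom in on the box and cover next.

```bash
python3 - <<'E'
import cv2,numpy as np
t=cv2.imread("pics/top0.png")
a=cv2.resize(t[205:265,180:265],None,fx=8,fy=8,interpolation=cv2.INTER_CUBIC)
b=cv2.resize(t[218:283,360:435],None,fx=8,fy=8,interpolation=cv2.INTER_CUBIC)
cv2.imwrite("pics/box_z.png",a);cv2.imwrite("pics/cov_z.png",b)
s=cv2.imread("pics/side0.png")
cv2.imwrite("pics/side_z.png",cv2.resize(s[255:355,200:320],None,fx=6,fy=6,interpolation=cv2.INTER_CUBIC))
E
```

```text
(no output)
```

View pics/box_z.png

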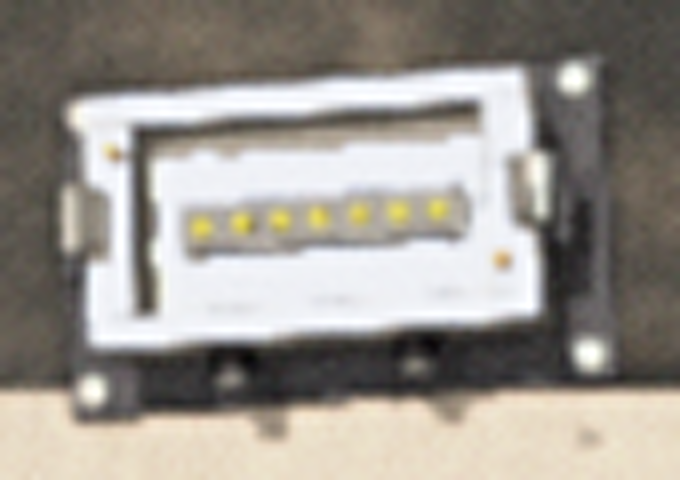

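View pics/cov_z.png

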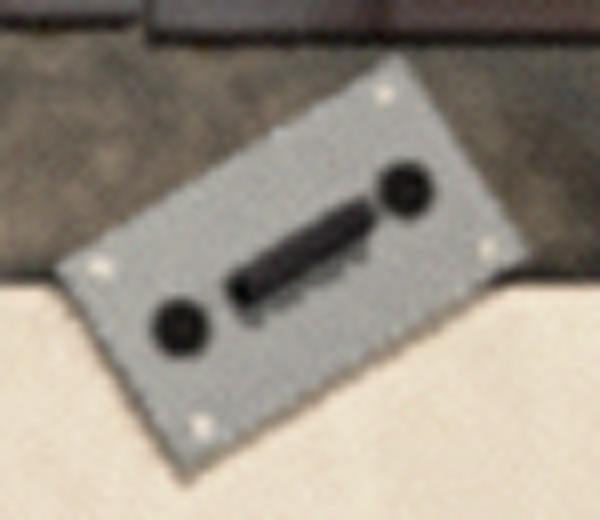

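View pics/side_z.png

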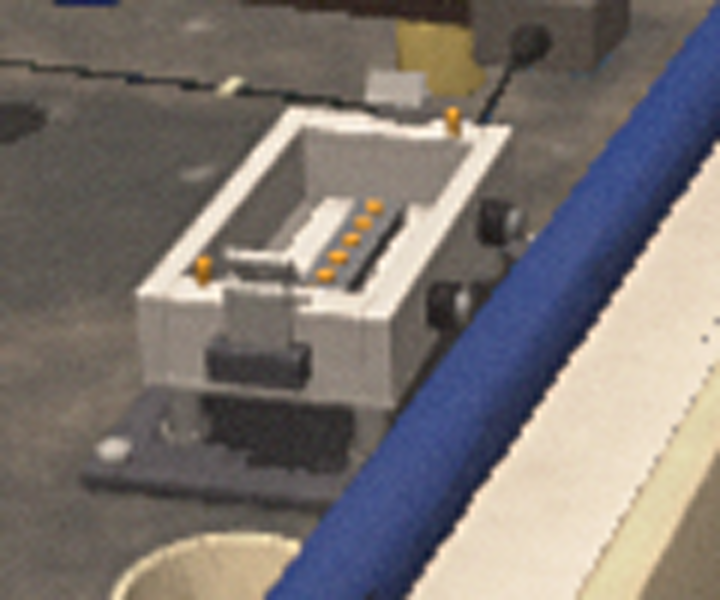

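```bash
cat > h.py <<'E'
import cv2,numpy as np
from bench import r
def ray(n,uv,st=None):
    c=r.calibration(n); K=c["K"];d=c["dist"]
    p=cv2.undistortPoints(np.array(uv,float).reshape(-1,1,2),K,d).reshape(-1,2)
    v=np.c_[p,np.ones(len(p))]
    if n=="wrist":
        from scipy.spatial.transform import Rotation as Ro
        M=c["mount"];Rt=Ro.from_quat(st["eef_rot"]).as_matrix()
        o=Rt@M[:3,3]+st["ee_pos"]; return o,(Rt@M[:3,:3]@v.T).T
    R=c["R"];o=-R.T@c["t"]; return o,(R.T@v.T).T
def onz(n,uv,z,st=None):
    o,d=ray(n,uv,st); s=(z-o[2])/d[:,2]; return o+s[:,None]*d
def tri(n1,u1,n2,u2,s1=None,s2=None):
    o1,d1=ray(n1,u1,s1);o2,d2=ray(n2,u2,s2);out=[]
    for a,b in zip(d1,d2):
        t=np.linalg.lstsq(np.c_[a,-b],o2-o1,rcond=None)[0]
        p,q=o1+t[0]*a,o2+t[1]*b; out.append(np.r_[(p+q)/2,np.linalg.norm(p-q)])
    return np.array(out)
def z2(uv,f,ox,oy): return (np.array(uv,float)+.5)/f-.5+[ox,oy]
E
python3 - <<'E'
from h import *
np.set_printoptions(precision=4,suppress=True)
c=onz("top",z2([(398,58),(530,258),(188,480),(60,270)],8,360,218),.028)
print("cover",c,c.mean(0),[np.linalg.norm(c[i]-c[i-1]) for i in range(4)])
p=onz("top",z2([(180,327),(407,189)],8,360,218),.028);print("pads",p,p.mean(0),np.linalg.norm(p[0]-p[1]))
d=p[0]-p[1];print("yaw of cover y axis vs world y",np.degrees(np.arctan2(-d[0],d[1])))
bt=z2([(78,100),(525,68),(543,315),(90,345)],8,180,205)
bs=z2([(140,292),(293,110),(510,128),(390,315)],6,200,255)
T=tri("top",bt,"side",bs);print(T,T.mean(0),[np.linalg.norm(T[i,:2]-T[i-1,:2]) for i in range(4)])
for z in(.05,.065,.08):
    b=onz("top",bt,z);print(z,b.mean(0),[np.linalg.norm(b[i]-b[i-1]) for i in range(4)])
    e=b[0]+b[3]-b[1]-b[2];print(np.degrees(np.arctan2(-e[0],e[1])))
E
```

```text
cover [[ 0.5565 -0.2831  0.028 ]
 [ 0.4773 -0.3314  0.028 ]
 [ 0.3913 -0.1961  0.028 ]
 [ 0.4727 -0.1488  0.028 ]] [ 0.4744 -0.2398  0.028 ] [np.float64(0.15831562095617413), np.float64(0.0927697481516375), np.float64(0.16032720208202905), np.float64(0.09418891361442272)]
pads [[ 0.4504 -0.1947  0.028 ]
 [ 0.5045 -0.2846  0.028 ]] [ 0.4774 -0.2397  0.028 ] 0.10493974805532026
yaw of cover y axis vs world y 30.985682399412003
[[0.5703 0.3935 0.0681 0.004 ]
 [0.5838 0.2252 0.0658 0.0031]
 [0.4899 0.2168 0.0654 0.0001]
 [0.4766 0.3852 0.0681 0.0034]] [0.5302 0.3052 0.0669 0.0027] [np.float64(0.09415309760800109), np.float64(0.16883410052149395), np.float64(0.09425542834538204), np.float64(0.16886602816172386)]
0.05 [0.5347 0.3089 0.05  ] [np.float64(0.09561856702201307), np.float64(0.17142102964038616), np.float64(0.09691558909982058), np.float64(0.17171615480483576)]
4.0304294018114115
0.065 [0.5318 0.3061 0.065 ] [np.float64(0.09464669829453297), np.float64(0.16967870340471297), np.float64(0.09593053741807196), np.float64(0.16997082891201482)]
4.030429401811394
0.08 [0.5289 0.3033 0.08  ] [np.float64(0.09367482956705288), np.float64(0.1679363771690398), np.float64(0.09494548573632346), np.float64(0.16822550301919395)]
4.030429401811431
```

Call:
send_rows --pt "0.7 0.9 0 0 0 1 -1" --pt "0.7 0.9 0 0 0 1 -1" --pt "0.7 0.9 0 0 0 1 -1" --pt "0.7 0.9 0 0 0 1 -1" --pt "0.7 0.9 0 0 0 1 -1" --pt "0.7 0.9 0 0 0 1 -1" --pt "0.7 0.9 0 0 0 1 -1" --pt "0.7 0.9 0 0 0 1 -1" --pt "0.7 0.9 0 0 0 1 -1" --pt "0.7 0.9 0 0 0 1 -1"

```text
time: 0.98
ee_pos: [0.4138, -0.3118, 0.2184]
eef_rot: [0.816, 0.578, -0.004, -0.001]
ft_force: [1.1, -1.0, 0.0]
width: 0.0871
```

Call:
send_rows --pt "0.3 0.35 0 0 0 1 -1" --pt "0.3 0.35 0 0 0 1 -1" --pt "0.3 0.35 0 0 0 1 -1" --pt "0.3 0.35 0 0 0 1 -1" --pt "0.3 0.35 0 0 0 1 -1" --pt "0.3 0.35 0 0 0 1 -1" --pt "0.2 0.2 0 0 0 1 -1" --pt "0 0 0 0 0 1 -1" --pt "0 0 0 0 0 1 -1" --pt "0 0 0 0 0 1 -1"

```text
time: 1.82
ee_pos: [0.4813, -0.2275, 0.217]
eef_rot: [0.469, 0.883, -0.003, -0.001]
ft_force: [-0.1, 0.5, 0.8]
width: 0.0871
```

```bash
python3 - <<'E'
from h import *
from scipy.spatial.transform import Rotation as Ro
st=r.read_state(); im=r.camera("wrist"); cv2.imwrite("pics/w1.png",im)
print(st["ee_pos"],st["eef_rot"],Ro.from_quat(st["eef_rot"]).as_matrix().round(4), st["joint_positions"])
np.save("w1.npy",np.r_[st["ee_pos"],st["eef_rot"]])
E
```

```text
[ 0.48131958 -0.22753687  0.21698894] [ 4.68702491e-01  8.83351666e-01 -2.65627103e-03 -8.67640260e-04] [[-0.5606  0.8281 -0.004 ]
 [ 0.8281  0.5606 -0.0039]
 [-0.001  -0.0055 -1.    ]] [ 0.83839446  0.17403159 -0.53949402  1.68871743  0.09735406  1.30704253
  0.8750331 ]
```

View pics/w1.png

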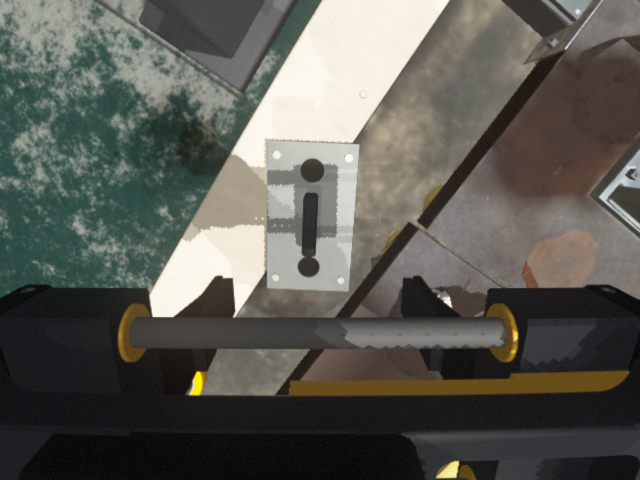

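Wrist view: the cover is clear, with plate corners at about (266,139), (358,144), (350,291) and (267,288). The pads are at (312,170) and (308,266).

```bash
python3 - <<'E'
from h import *
np.set_printoptions(precision=4,suppress=True)
w=np.load("w1.npy");st=dict(ee_pos=w[:3],eef_rot=w[3:])
c=onz("wrist",[(266,139),(358.5,144),(350.5,291.5),(267,289)],.028,st);print(c,c.mean(0),[np.linalg.norm(c[i]-c[i-1]) for i in range(4)])
p=onz("wrist",[(312,170.5),(308.5,266)],.028,st);print(p,p.mean(0),np.linalg.norm(p[0]-p[1]))
im=cv2.imread("pics/w1.png");m=(im.max(2)<60).astype(np.uint8)
n,l,s,ce=cv2.connectedComponentsWithStats(m[140:291,268:350])
for i in range(1,n):
  if s[i,4]>100: print(s[i],ce[i]+[268,140])
d=p[0]-p[1];print(np.degrees(np.arctan2(-d[0],d[1])))
t=onz("wrist",[(310,193),(309,255)],.06,st);print("rib",t)
e=c[0]+c[1]-c[2]-c[3];print(np.degrees(np.arctan2(-e[0],e[1])))
E
```

```text
[[ 0.3937 -0.1924  0.028 ]
 [ 0.4722 -0.1451  0.028 ]
 [ 0.5586 -0.2791  0.028 ]
 [ 0.4795 -0.3293  0.028 ]] [ 0.476  -0.2365  0.028 ] [np.float64(0.16156409217083548), np.float64(0.0917521599268388), np.float64(0.15945959123834874), np.float64(0.09365120510778088)]
[[ 0.4485 -0.1925  0.028 ]
 [ 0.5027 -0.2802  0.028 ]] [ 0.4756 -0.2364  0.028 ] 0.10309943046458882
[ 34  27  21  14 164] [311.9695 174.5915]
[  31   53   20   83 1060] [309.1113 233.466 ]
31.695747834888483
rib [[ 0.4576 -0.2081  0.06  ]
 [ 0.4908 -0.2597  0.06  ]]
32.42597906109531
```

Call:
send_rows --pt "-0.18 -0.32 -0.6 0.045 -0.045 -0.45 -1" --pt "0 0 -0.6 0 0 0 -1" --pt "0 0 -0.6 0 0 0 -1" --pt "0 0 -0.6 0 0 0 -1" --pt "0 0 -0.6 0 0 0 -1" --pt "0 0 -0.6 0 0 0 -1" --pt "0 0 -0.6 0 0 0 -1" --pt "0 0 0 0 0 0 -1"

```text
time: 2.53
ee_pos: [0.4746, -0.2383, 0.0861]
eef_rot: [0.492, 0.871, -0.0, 0.001]
ft_force: [-0.7, 1.2, 0.1]
width: 0.0877
```

```bash
python3 - <<'E'
from h import *
from scipy.spatial.transform import Rotation as Ro
st=r.read_state()
print(st["ee_pos"],Ro.from_quat(st["eef_rot"]).as_matrix().round(4),st["joint_positions"].round(2))
im=r.camera("wrist"); cv2.imwrite("pics/w2.png",im)
E
```

```text
[ 0.47461096 -0.23827461  0.08611626] [[-5.161e-01  8.565e-01  1.100e-03]
 [ 8.565e-01  5.161e-01 -1.100e-03]
 [-1.500e-03  4.000e-04 -1.000e+00]] [ 0.83  0.29 -0.51  1.85  0.17  1.04  0.79]
```

View pics/w2.png

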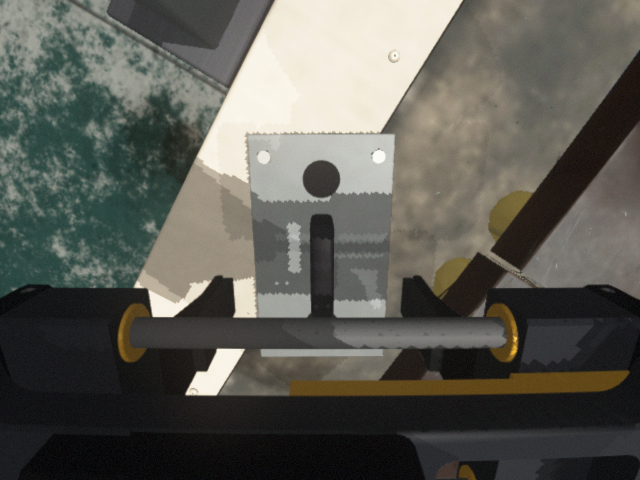

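Call:
send_rows --pt "0.04 0.04 -0.5 0 0 0.1 -1" --pt "0 0 -0.5 0 0 0 -1" --pt "0 0 -0.4 0 0 0 -1" --pt "0 0 -0.3 0 0 0 -1" --pt "0 0 0 0 0 0 -1"

```text
time: 3.0
ee_pos: [0.4796, -0.2391, 0.0404]
eef_rot: [0.49, 0.871, -0.0, 0.005]
ft_force: [-0.2, -0.5, -0.2]
width: 0.0872
```

Call:
send_rows --pt "0 0 0 0 0 0 1" --pt "0 0 0 0 0 0 1" --pt "0 0 0 0 0 0 1" --pt "0 0 0 0 0 0 1" --pt "0 0 0 0 0 0 1" --pt "0 0 0 0 0 0 1" --pt "0 0 0 0 0 0 1" --pt "0 0 0 0 0 0 1" --grip_force 30

```text
time: 3.67
ee_pos: [0.4816, -0.2402, 0.0441]
eef_rot: [0.491, 0.871, -0.0, 0.007]
ft_force: [-0.6, 0.3, -0.8]
width: 0.0415
```

Call:
send_rows --pt "-0.18 0.08 -0.3 0.08 0.14 0 1" --pt "-0.01 0 -0.1 0.01 0.01 0 1" --pt "-0.01 0 -0.02 0.01 0.01 0 1"

```text
time: 3.92
ee_pos: [0.4751, -0.2376, 0.0306]
eef_rot: [0.491, 0.871, 0.0, -0.001]
ft_force: [-0.2, -0.0, 0.3]
width: 0.0217
```

Pose is good; finish closing.

Call:
send_rows --pt "0 0 0.03 0 0 0 1" --pt "0 0 0 0 0 0 1" --pt "0 0 0 0 0 0 1" --pt "0 0 0 0 0 0 1" --grip_force 30

```text
time: 4.25
ee_pos: [0.4747, -0.2373, 0.0308]
eef_rot: [0.491, 0.871, 0.0, -0.002]
ft_force: [-0.1, -0.1, -2.3]
width: 0.0138
```

Call:
send_rows --pt "0 0 0.3 0 0 0 1" --pt "0 0 0.6 0 0 0 1" --pt "0 0 0.9 0 0 0 1" --pt "0 0 0.9 0 0 0 1" --pt "0 0 0.9 0 0 0 1" --pt "0 0 0.9 0 0 0 1" --pt "0 0 0.6 0 0 0 1" --pt "0 0.3 0.4 0 0 0 1" --grip_force 40

```text
time: 4.92
ee_pos: [0.4684, -0.2264, 0.2013]
eef_rot: [0.491, 0.871, 0.0, -0.008]
ft_force: [0.3, -1.2, -3.7]
width: 0.014
```

Call:
send_rows --pt "0.1 0.5 0 0 0 -0.3 1" --pt "0.1 0.8 0 0 0 -0.3 1" --pt "0.1 0.9 0 0 0 -0.3 1" --pt "0.1 0.9 0 0 0 -0.3 1" --pt "0.1 0.9 0 0 0 -0.3 1" --pt "0.1 0.9 0 0 0 -0.3 1" --pt "0.1 0.9 0 0 0 -0.3 1" --pt "0.1 0.9 0 0 0 -0.3 1" --pt "0.1 0.9 0 0 0 -0.3 1" --pt "0.1 0.9 0 0 0 -0.3 1"

```text
time: 5.75
ee_pos: [0.4957, 0.0345, 0.2102]
eef_rot: [0.609, 0.793, -0.001, -0.004]
ft_force: [1.1, -0.1, -3.2]
width: 0.0137
```

Call:
send_rows --pt "0.12 0.9 0 0 0 -0.22 1" --pt "0.12 0.9 0 0 0 -0.22 1" --pt "0.12 0.9 0 0 0 -0.22 1" --pt "0.12 0.9 0 0 0 -0.22 1" --pt "0.12 0.9 0 0 0 -0.22 1" --pt "0.12 0.9 0 0 0 -0.22 1" --pt "0.12 0.9 0 0 0 -0.22 1" --pt "0.12 0.8 0 0 0 -0.22 1" --pt "0.12 0.6 0 0 0 -0.22 1" --pt "0.1 0.3 0 0 0 -0.1 1"

```text
time: 6.58
ee_pos: [0.5262, 0.2897, 0.2139]
eef_rot: [0.68, 0.733, -0.002, -0.004]
ft_force: [-0.8, 0.1, -2.4]
width: 0.0136
```

```bash
cat >> h.py <<'E'
from scipy.spatial.transform import Rotation as Ro
def pose(tag=None,views=("wrist",)):
    st=r.read_state();R=Ro.from_quat(st["eef_rot"]).as_matrix();z=R[:,2]
    print("t",round(st["time"],2),"p",st["ee_pos"].round(4),"yaw(tool y)",np.degrees(np.arctan2(R[1,1],R[0,1])).round(2),"z",z.round(4),"tilt-fix cmd",(np.cross(z,[0,0,-1])/np.radians(5)).round(3)[:2],"F",st["ft_force"].round(1),"M",st["torque"].round(2),"w",round(st["width"],4))
    if tag:
        np.save(tag+".npy",np.r_[st["ee_pos"],st["eef_rot"]])
        for v in views: cv2.imwrite(f"pics/{v}_{tag}.png",r.camera(v))
    return st
E
python3 -c "
from h import *
pose('b',('wrist','top','side'))
for v,(y0,y1,x0,x1),f in (('top',(190,280,170,290),6),('side',(190,350,180,330),5)):
    i=cv2.imread(f'pics/{v}_b.png');cv2.imwrite(f'pics/{v}_bz.png',cv2.resize(i[y0:y1,x0:x1],None,fx=f,fy=f,interpolation=cv2.INTER_CUBIC))
"
```

```text
t 6.58 p [0.5262 0.2897 0.2139] yaw(tool y) 4.25 z [-0.0091  0.0018 -1.    ] tilt-fix cmd [-0.021 -0.104] F [-0.8  0.1 -2.4] M [-0.02 -0.12  0.  ] w 0.0136
```

View pics/wrist_b.png

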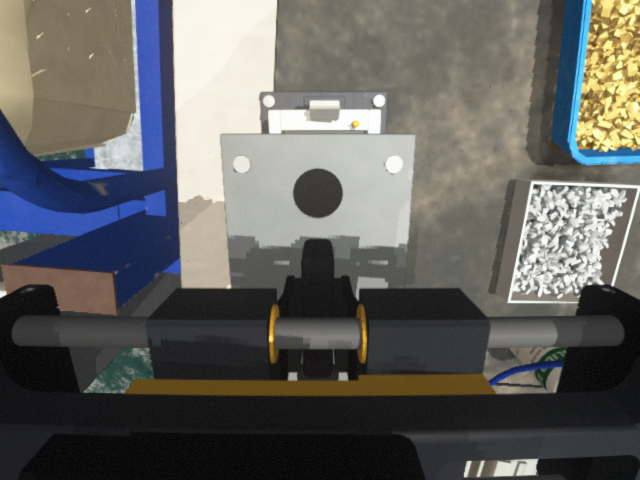

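View pics/side_bz.png

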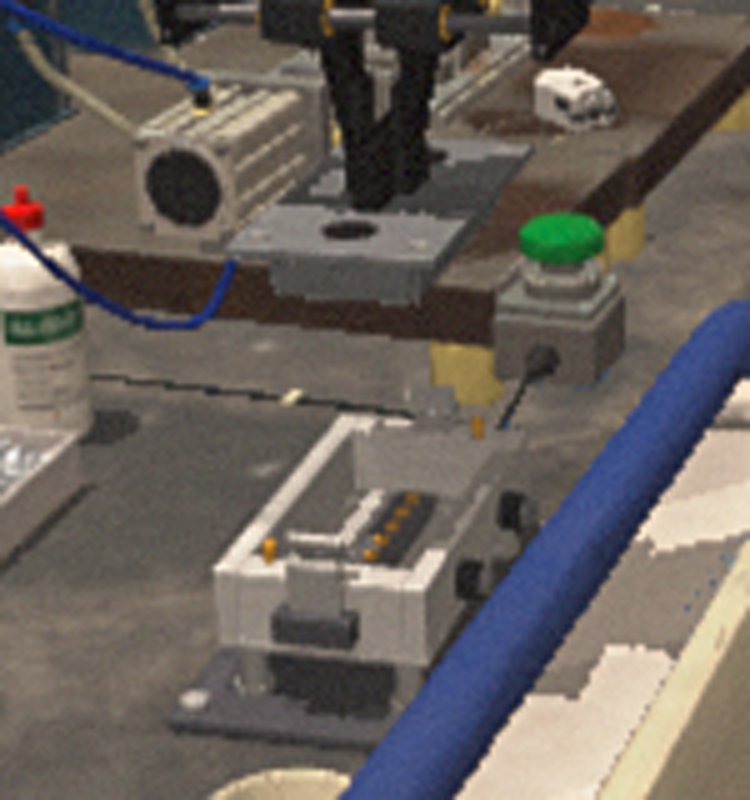

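Wrist view: the cover is held square, its pad is at (318,193), and the box's +y end with latch and plunger shows at (325,115). I'll zoom in there.

```bash
python3 -c "
from h import *
i=cv2.imread('pics/wrist_b.png');cv2.imwrite('pics/wz.png',cv2.resize(i[85:215,215:420],None,fx=3.8,fy=3.8,interpolation=cv2.INTER_CUBIC))
"
```

```text
(no output)
```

View pics/wz.png

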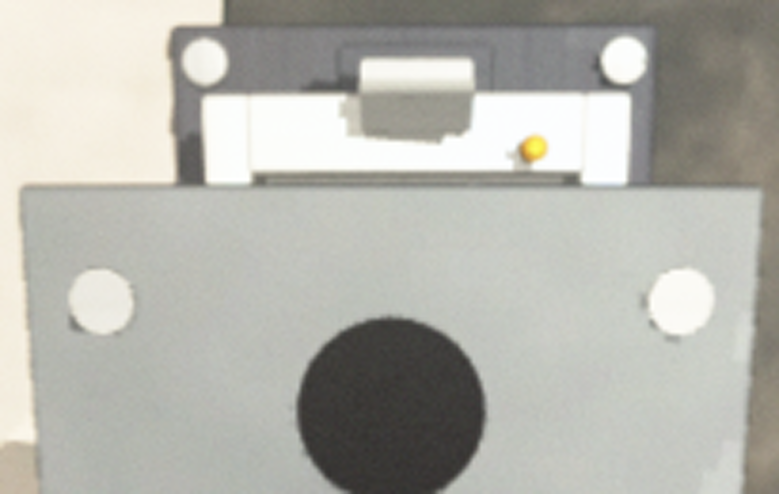

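```bash
python3 - <<'E'
from h import *
np.set_printoptions(precision=4,suppress=True)
w=np.load("b.npy");st=dict(ee_pos=w[:3],eef_rot=w[3:])
f=lambda u:z2(u,3.8,215,85)
for n,L,u in(("base",.107,[(172,28),(656,28)]),):
    b=onz("wrist",f(u),.008,st);d=b[0]-b[1];print(n,b,np.linalg.norm(d))
    x=-d/np.linalg.norm(d);y=np.array([-x[1],x[0],0]);print(" yaw",np.degrees(np.arctan2(x[1],x[0])),"centre",b.mean(0)-L*y)
for z in(.055,.06,.065,.07,.075,.08):
    b=onz("wrist",f([(202,94),(631,94)]),z,st);d=b[1]-b[0];l=np.linalg.norm(d);x=d/l;y=np.array([-x[1],x[0],0])
    pl=onz("wrist",f([(534,149)]),z+.01,st)[0]
    c=b.mean(0)-.084*y
    print(z,l,"yaw",np.degrees(np.arctan2(x[1],x[0])),"c",c, "plunger in box", (pl-c)@x,(pl-c)@y)
for zp in(-.004,-.002,.0):
    z=w[2]+zp
    b=onz("wrist",f([(22,186),(762,186)]),z,st);d=b[1]-b[0];x=d/np.linalg.norm(d);y=np.array([-x[1],x[0],0])
    p=onz("wrist",f([(391,411)]),z,st)[0]
    print("cover",np.linalg.norm(d),np.degrees(np.arctan2(x[1],x[0])),"from edge",b.mean(0)-.08*y,"from pad",p-.052*y)
E
```

```text
base [[0.4567 0.4092 0.008 ]
 [0.5843 0.4185 0.008 ]] 0.1278890487226049
 yaw 4.198758024872691 centre [0.5284 0.3072 0.008 ]
0.055 0.10004120316210463 yaw 4.221040651530328 c [0.5285 0.3096 0.055 ] plunger in box 0.02680039471719056 0.0712045332813368
0.06 0.09848467736687977 yaw 4.221040651530341 c [0.5285 0.3092 0.06  ] plunger in box 0.02636849504320733 0.0713964302917495
0.065 0.09692815157165492 yaw 4.221040651530322 c [0.5285 0.3088 0.065 ] plunger in box 0.02593659536922417 0.07158832730216223
0.07 0.09537162577643013 yaw 4.221040651530332 c [0.5285 0.3084 0.07  ] plunger in box 0.025504695695240928 0.07178022431257486
0.075 0.09381509998120525 yaw 4.221040651530313 c [0.5285 0.3079 0.075 ] plunger in box 0.025072796021257664 0.07197212132298762
0.08 0.09225857418598042 yaw 4.221040651530362 c [0.5284 0.3075 0.08  ] plunger in box 0.024640896347274354 0.07216401833340022
cover 0.09110702908228756 4.2224843874002245 from edge [0.5255 0.2897 0.2099] from pad [0.5255 0.2898 0.2099]
cover 0.09001214464259664 4.222484387400251 from edge [0.5255 0.2896 0.2119] from pad [0.5255 0.2901 0.2119]
cover 0.08891726020290579 4.2224843874002405 from edge [0.5255 0.2896 0.2139] from pad [0.5255 0.2904 0.2139]
```

Call:
send_rows --pt "0.1 0.4 0 -0.02 -0.1 0 1" --pt "0 0.2 -0.5 0 0 0 1" --pt "0 0 -0.6 0 0 0 1" --pt "0 0 -0.6 0 0 0 1" --pt "0 0 -0.5 0 0 0 1" --pt "0 0 -0.3 0 0 0 1" --pt "0 0 0 0 0 0 1"

```text
time: 7.32
ee_pos: [0.5299, 0.2969, 0.1324]
eef_rot: [0.683, 0.731, -0.003, 0.002]
ft_force: [0.4, -0.6, -2.9]
width: 0.0136
```

```bash
python3 -c "
from h import *
pose('c',('wrist','side'))
i=cv2.imread('pics/wrist_c.png');cv2.imwrite('pics/wcz.png',cv2.resize(i[65:215,205:430],None,fx=3.5,fy=3.5,interpolation=cv2.INTER_CUBIC))
i=cv2.imread('pics/side_c.png');cv2.imwrite('pics/side_cz.png',cv2.resize(i[210:350,190:330],None,fx=4.2,fy=4.2,interpolation=cv2.INTER_CUBIC))
"
```

```text
t 7.32 p [0.5299 0.2969 0.1324] yaw(tool y) 3.92 z [-0.001 -0.007 -1.   ] tilt-fix cmd [ 0.081 -0.012] F [ 0.4 -0.6 -2.9] M [-0.   -0.01  0.06] w 0.0136
```

View pics/wcz.png

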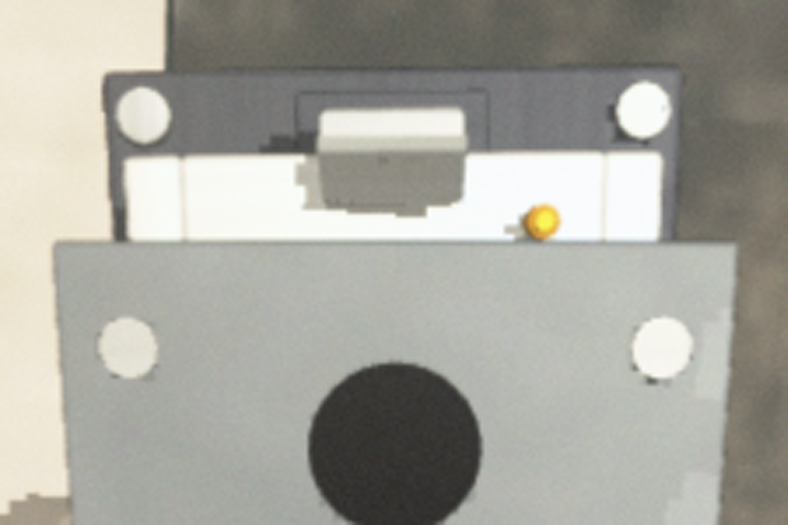

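View pics/side_cz.png

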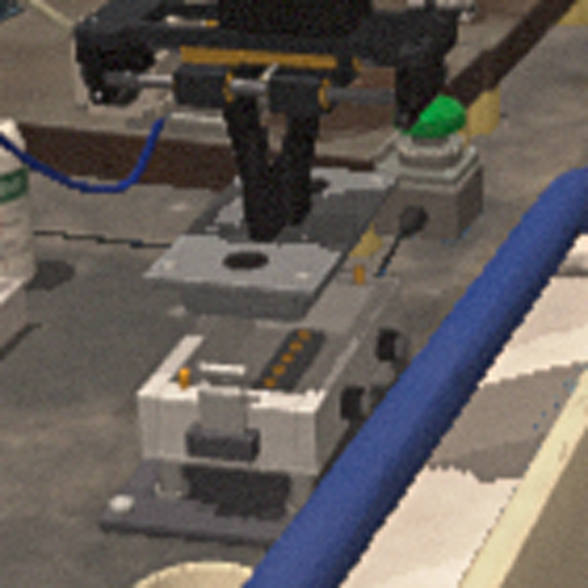

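```bash
cat > m.py <<'E'
from h import *
np.set_printoptions(precision=4,suppress=True)
def meas(tag,f,base,rim,plung,plate,pad,zs=(.065,.07,.075)):
    w=np.load(tag+".npy");st=dict(ee_pos=w[:3],eef_rot=w[3:])
    if base:
        b=onz("wrist",f(base),.008,st);d=b[1]-b[0];l=np.linalg.norm(d);x=d/l;y=np.array([-x[1],x[0],0])
        print("base",l,np.degrees(np.arctan2(x[1],x[0])),b.mean(0)-.107*y)
    for z in zs:
        b=onz("wrist",f(rim),z,st);d=b[1]-b[0];l=np.linalg.norm(d);x=d/l;y=np.array([-x[1],x[0],0]);c=b.mean(0)-.084*y
        pl=onz("wrist",f(plung),z+.01,st)[0]
        print("rim",z,l,np.degrees(np.arctan2(x[1],x[0])),c,"plunger",(pl-c)@x,(pl-c)@y)
    z=w[2]-.003
    b=onz("wrist",f(plate),z,st);d=b[1]-b[0];l=np.linalg.norm(d);x=d/l;y=np.array([-x[1],x[0],0]);p=onz("wrist",f(pad),z,st)[0]
    print("cover",l,np.degrees(np.arctan2(x[1],x[0])),b.mean(0)-.08*y,p-.052*y)
E
python3 -c "
from m import *
meas('c',lambda u:z2(u,3.5,205,65),[(105,73),(681,69)],[(124,155),(662,152)],[(542,222)],[(53,242),(738,242)],[(395,447)])"
```

```text
base 0.12768037613854527 4.2600904795091 [0.5284 0.3074 0.008 ]
rim 0.065 0.09706058649035394 4.1968070908430954 [0.5283 0.3087 0.065 ] plunger 0.02603238764727201 0.07166715209453418
rim 0.07 0.09494193149669998 4.1968070908430875 [0.5283 0.3083 0.07  ] plunger 0.025438850124804537 0.07193091552176267
rim 0.075 0.09282327650304611 4.196807090843109 [0.5284 0.3079 0.075 ] plunger 0.024845312602337005 0.07219467894899134
cover 0.09061350946790302 3.9034916286783345 [0.5292 0.2967 0.1294] [0.5291 0.2974 0.1294]
```

Call:
send_rows --pt "-0.03 0.38 0 0.08 -0.01 0.06 1" --pt "-0.01 0 0 0 0 0 1" --pt "0 0 0 0 0 0 1"

```text
time: 7.67
ee_pos: [0.5306, 0.3106, 0.1371]
eef_rot: [0.681, 0.732, 0.003, 0.001]
ft_force: [-0.5, -0.8, -3.2]
width: 0.0141
```

```bash
python3 -c "
from h import *
pose()"
```

```text
t 7.67 p [0.5306 0.3106 0.1371] yaw(tool y) 4.19 z [ 0.0052  0.0037 -1.    ] tilt-fix cmd [-0.042  0.06 ] F [-0.5 -0.8 -3.2] M [-0.02 -0.1  -0.01] w 0.0141
```

Call:
send_rows --pt "-0.06 -0.08 -0.1 -0.04 0.06 0 1" --pt "0 0 -0.2 0 0 0 1" --pt "0 0 -0.1 0 0 0 1"

```text
time: 7.92
ee_pos: [0.5293, 0.3094, 0.1266]
eef_rot: [0.68, 0.733, 0.002, 0.0]
ft_force: [0.7, -0.5, -2.8]
width: 0.0132
```

```bash
python3 -c "
from h import *
pose()"
```

```text
t 7.92 p [0.5293 0.3094 0.1266] yaw(tool y) 4.24 z [ 0.0027  0.0018 -1.    ] tilt-fix cmd [-0.021  0.031] F [ 0.7 -0.5 -2.8] M [-0.05 -0.06 -0.04] w 0.0132
```

Call:
send_rows --pt "0 -0.05 -0.15 -0.02 0.03 0 1" --pt "0 0 -0.2 0 0 0 1" --pt "0 0 -0.15 0 0 0 1"

```text
time: 8.17
ee_pos: [0.5295, 0.3075, 0.1101]
eef_rot: [0.681, 0.733, -0.0, 0.0]
ft_force: [-0.5, 0.5, -3.0]
width: 0.0138
```

```bash
python3 -c "
from h import *
pose('d',('wrist','side'))
i=cv2.imread('pics/wrist_d.png');cv2.imwrite('pics/wdz.png',cv2.resize(i[65:215,205:430],None,fx=3.5,fy=3.5,interpolation=cv2.INTER_CUBIC))
i=cv2.imread('pics/side_d.png');cv2.imwrite('pics/side_dz.png',cv2.resize(i[210:350,190:330],None,fx=4.2,fy=4.2,interpolation=cv2.INTER_CUBIC))"
```

```text
t 8.17 p [0.5295 0.3075 0.1101] yaw(tool y) 4.23 z [ 1.e-04 -3.e-04 -1.e+00] tilt-fix cmd [0.004 0.001] F [-0.5  0.5 -3. ] M [-0.01 -0.08  0.02] w 0.0138
```

View pics/wdz.png

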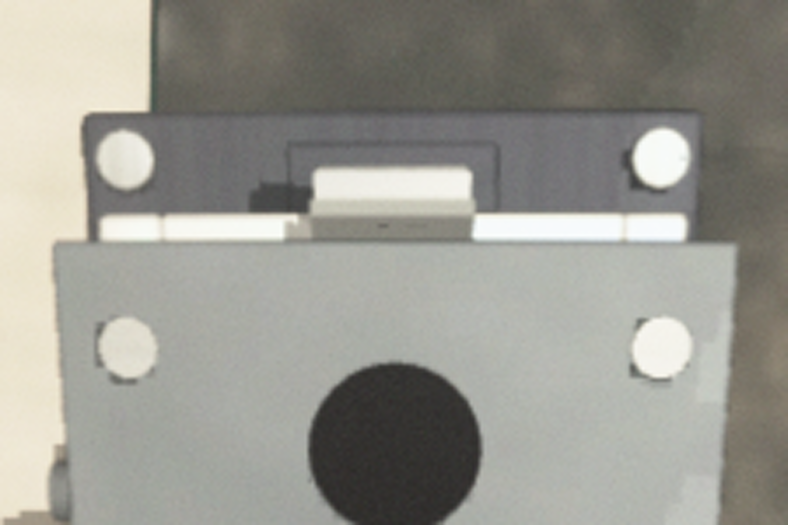

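View pics/side_dz.png

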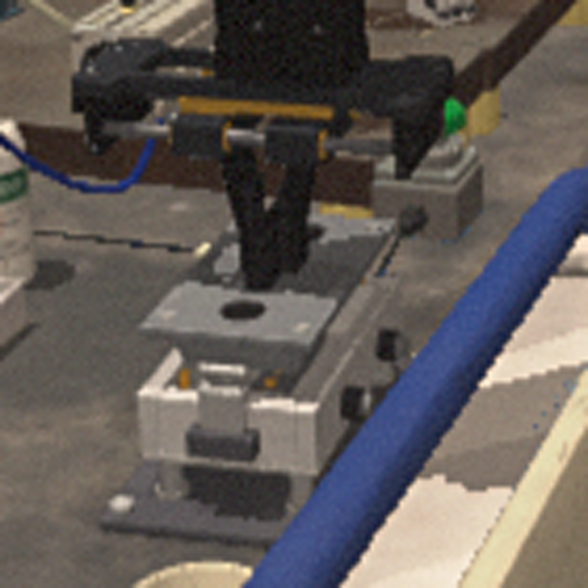

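```bash
python3 -c "
from m import *
meas('d',lambda u:z2(u,3.5,205,65),[(83,115),(699,113)],[(98,215),(688,213)],[(542,222)],[(53,242),(738,242)],[(395,447)])"
```

```text
base 0.1273676246124906 4.384529858965917 [0.5282 0.3074 0.008 ]
rim 0.065 0.09759967677820484 4.398534859963479 [0.5286 0.3084 0.065 ] plunger 0.02347888728398032 0.0822240907213464
rim 0.07 0.09524555892545647 4.3985348599634815 [0.5286 0.3082 0.07  ] plunger 0.022884231997481828 0.08225926381977927
rim 0.075 0.09289144107270816 4.398534859963517 [0.5287 0.308  0.075 ] plunger 0.022289576710983486 0.082294436918212
cover 0.09090337353378626 4.21553774900381 [0.5288 0.3072 0.1071] [0.5287 0.3079 0.1071]
```

Call:
send_rows --pt "0 0.02 -0.1 0 0 0 1" --pt "0 0 -0.1 0 0 0 1" --pt "0 0 -0.1 0 0 0 1"

```text
time: 8.52
ee_pos: [0.5295, 0.3081, 0.1006]
eef_rot: [0.681, 0.733, -0.0, 0.0]
ft_force: [-0.8, 0.0, -2.8]
width: 0.0139
```

```bash
python3 -c "
from h import *
pose()"
```

```text
t 8.52 p [0.5295 0.3081 0.1006] yaw(tool y) 4.22 z [-3.e-04 -3.e-04 -1.e+00] tilt-fix cmd [ 0.004 -0.003] F [-0.8  0.  -2.8] M [-0.03 -0.13  0.01] w 0.0139
```

Call:
send_rows --pt "0 0 -0.07 0 0 0 1" --pt "0 0 -0.07 0 0 0 1"

```text
time: 8.68
ee_pos: [0.5294, 0.3082, 0.0958]
eef_rot: [0.681, 0.733, -0.0, -0.0]
ft_force: [-0.4, 0.0, -2.8]
width: 0.0137
```

Call:
send_rows --pt "0 0 -0.07 0 0 0 1" --pt "0 0 -0.07 0 0 0 1"

```text
time: 8.85
ee_pos: [0.53, 0.3092, 0.093]
eef_rot: [0.68, 0.733, 0.001, 0.0]
ft_force: [-3.4, -1.8, 11.0]
width: 0.0134
```

```bash
python3 -c "
from h import *
pose('e',('wrist','side'))
i=cv2.imread('pics/wrist_e.png');cv2.imwrite('pics/wez.png',cv2.resize(i[65:215,205:430],None,fx=3.5,fy=3.5,interpolation=cv2.INTER_CUBIC))
i=cv2.imread('pics/side_e.png');cv2.imwrite('pics/side_ez.png',cv2.resize(i[250:350,200:320],None,fx=6,fy=6,interpolation=cv2.INTER_CUBIC))"
```

```text
t 8.85 p [0.53   0.3092 0.093 ] yaw(tool y) 4.24 z [ 0.0015  0.0012 -1.    ] tilt-fix cmd [-0.013  0.018] F [-3.4 -1.8 11. ] M [-0.1   0.62  0.07] w 0.0134
```

View pics/wez.png

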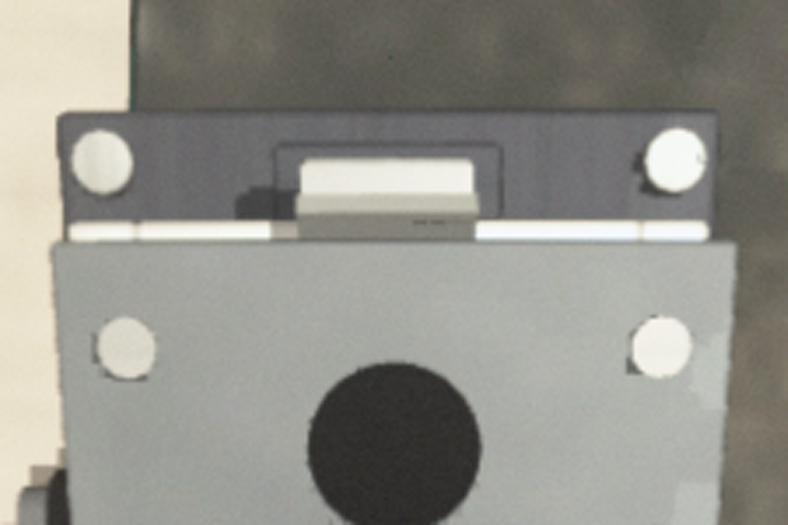

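View pics/side_ez.png

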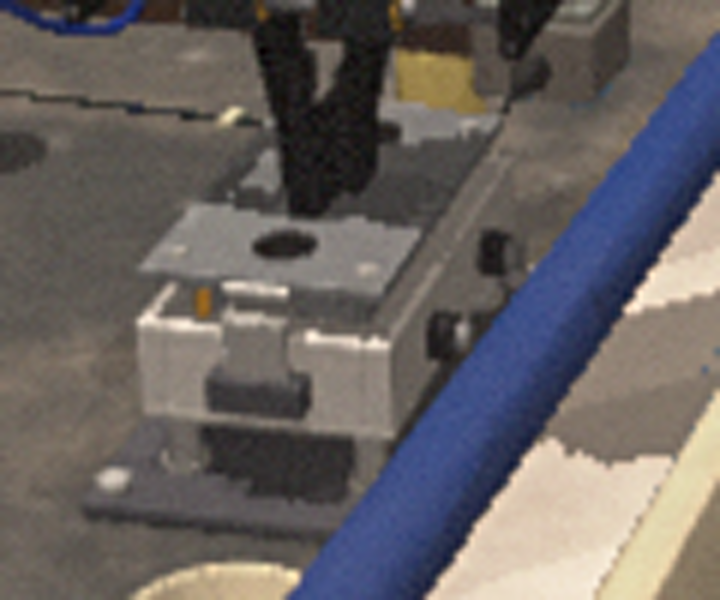

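```bash
python3 -c "
from m import *
meas('e',lambda u:z2(u,3.5,205,65),[(57,114),(718,112)],[(68,222),(709,221)],[(542,222)],[(53,242),(738,242)],[(395,447)])"
```

```text
base 0.12794146050062527 4.384567558572451 [0.5284 0.3075 0.008 ]
rim 0.065 0.09755261316599373 4.303015931983298 [0.5285 0.3084 0.065 ] plunger 0.022121189303510244 0.08343491643885399
rim 0.07 0.09498996372944006 4.303015931983283 [0.5286 0.3082 0.07  ] plunger 0.021508814060239204 0.08344099623311055
rim 0.075 0.09242731429288646 4.3030159319833 [0.5286 0.308  0.075 ] plunger 0.020896438816967976 0.08344707602736715
cover 0.09096513357473392 4.224155002106317 [0.5294 0.309  0.09  ] [0.5293 0.3096 0.09  ]
```

Call:
send_rows --pt "-0.03 -0.04 0.03 0 0 0 1" --pt "0 0 -0.02 0 0 0 1" --pt "0 0 0 0 0 0 1"

```text
time: 9.2
ee_pos: [0.5296, 0.3084, 0.0945]
eef_rot: [0.68, 0.733, 0.002, 0.001]
ft_force: [-0.3, -0.2, -1.3]
width: 0.0137
```

```bash
python3 -c "
from h import *
pose()"
```

```text
t 9.2 p [0.5296 0.3084 0.0945] yaw(tool y) 4.25 z [ 0.0035  0.002  -1.    ] tilt-fix cmd [-0.023  0.04 ] F [-0.3 -0.2 -1.3] M [-0.06  0.06  0.06] w 0.0137
```

Call:
send_rows --pt "0 0 0 -0.02 0.04 0 0.2" --pt "0 0 0 0 0 0 0.2" --pt "0 0 0 0 0 0 0.2" --pt "0 0 0 0 0 0 0.2"

```text
time: 9.53
ee_pos: [0.5301, 0.3085, 0.0946]
eef_rot: [0.681, 0.733, 0.0, 0.0]
ft_force: [-0.1, -0.4, -0.5]
width: 0.0314
```

Call:
send_rows --pt "0 0 0.3 0 0 0 0.2" --pt "0 0 0.6 0 0 0 0.2" --pt "0 0 0.6 0 0 0 0.2" --pt "0 0 0.5 0 0 0 0.2" --pt "0 0 0.2 0 0 0 0.2"

```text
time: 9.95
ee_pos: [0.5287, 0.3081, 0.1632]
eef_rot: [0.68, 0.733, -0.001, -0.001]
ft_force: [-0.3, 0.2, -0.3]
width: 0.0344
```

```bash
python3 -c "
from h import *
pose('f',('wrist','side','top'))
i=cv2.imread('pics/side_f.png');cv2.imwrite('pics/side_fz.png',cv2.resize(i[250:350,200:320],None,fx=6,fy=6,interpolation=cv2.INTER_CUBIC))"
```

```text
t 9.95 p [0.5287 0.3081 0.1632] yaw(tool y) 4.27 z [-2.9e-03 -3.0e-04 -1.0e+00] tilt-fix cmd [ 0.004 -0.033] F [-0.3  0.2 -0.3] M [ 0.02 -0.17 -0.01] w 0.0344
```

View pics/wrist_f.png

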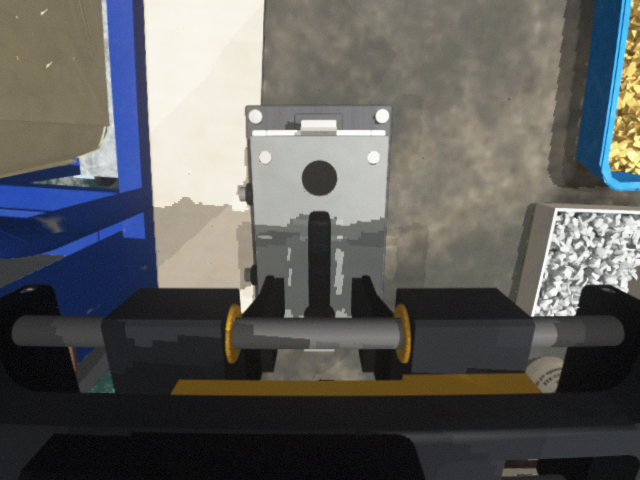

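View pics/side_fz.png

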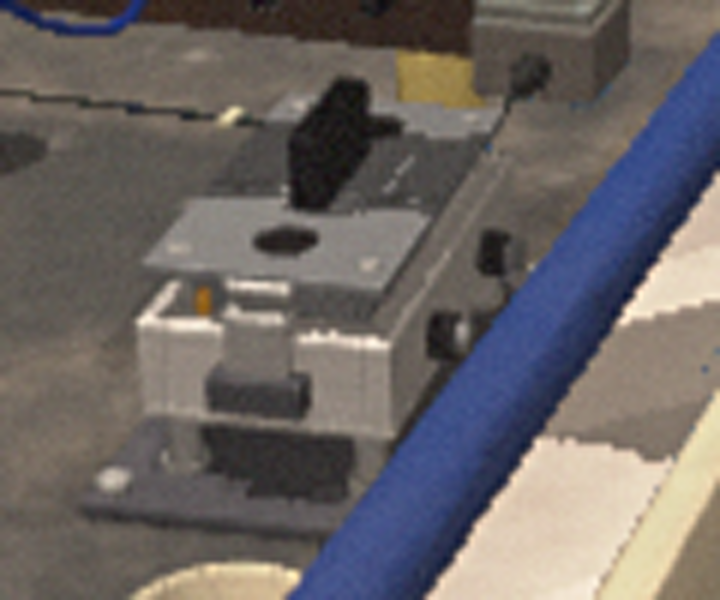

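Call:
send_rows --pt "-0.05 0.6 0 0 -0.03 0 1" --pt "-0.05 0.6 0 0 0 0 1" --pt "-0.05 0.5 0 0 0 0 1" --pt "0 0 0 0 0 0 1" --pt "0 0 0 0 0 0 1" --pt "0 0 0 0 0 0 1" --grip_force 20

```text
time: 10.6
ee_pos: [0.5223, 0.3566, 0.154]
eef_rot: [0.681, 0.732, -0.006, -0.0]
ft_force: [-0.2, -0.6, 0.3]
width: 0.0043
```

```bash
python3 -c "
from h import *
pose()"
```

```text
t 10.6 p [0.5223 0.3566 0.154 ] yaw(tool y) 4.14 z [-0.0083 -0.0075 -0.9999] tilt-fix cmd [ 0.086 -0.095] F [-0.2 -0.6  0.3] M [ 0.01 -0.06 -0.04] w 0.0043
```

Call:
send_rows --pt "0.08 0.1 -0.2 0.086 -0.095 0 1" --pt "0 0 -0.4 0 0 0 1" --pt "0 0 -0.4 0 0 0 1" --pt "0 0 -0.2 0 0 0 1"

```text
time: 10.93
ee_pos: [0.5262, 0.3569, 0.1146]
eef_rot: [0.682, 0.731, 0.001, 0.001]
ft_force: [0.4, -1.3, 0.1]
width: 0.0001
```

```bash
python3 -c "
from h import *
pose()"
```

```text
t 10.93 p [0.5262 0.3569 0.1146] yaw(tool y) 3.96 z [ 2.e-03 -4.e-04 -1.e+00] tilt-fix cmd [0.004 0.023] F [ 0.4 -1.3  0.1] M [ 0.02 -0.1   0.02] w 0.0001
```

Call:
send_rows --pt "-0.05 0.12 -0.1 0 0.02 0.05 1" --pt "0 0 -0.2 0 0 0 1" --pt "0 0 -0.15 0 0 0 1" --pt "0 0 -0.1 0 0 0 1"

```text
time: 11.27
ee_pos: [0.5241, 0.3592, 0.0938]
eef_rot: [0.681, 0.732, -0.002, -0.0]
ft_force: [-0.1, 0.2, -0.3]
width: 0.0003
```

```bash
python3 -c "
from h import *
pose()"
```

```text
t 11.27 p [0.5241 0.3592 0.0938] yaw(tool y) 4.17 z [-0.0027 -0.0025 -1.    ] tilt-fix cmd [ 0.029 -0.031] F [-0.1  0.2 -0.3] M [ 0.05 -0.08  0.  ] w 0.0003
```

Aligned over pad A. I'll press in small steps.

Call:
send_rows --pt "0.02 0.02 -0.06 0.03 -0.03 0 1" --pt "0 0 -0.06 0 0 0 1"

```text
time: 11.43
ee_pos: [0.5249, 0.3598, 0.0903]
eef_rot: [0.681, 0.732, 0.0, 0.0]
ft_force: [-1.6, -2.7, 9.9]
width: 0.0004
```

Call:
send_rows --pt "0 0 -0.06 0 0 0 1"

```text
time: 11.52
ee_pos: [0.5253, 0.36, 0.0895]
eef_rot: [0.681, 0.732, 0.001, 0.0]
ft_force: [-2.7, -1.6, 9.9]
width: 0.0005
```

Call:
send_rows --pt "0 0 -0.06 0 0 0 1"

```text
time: 11.6
ee_pos: [0.5257, 0.3602, 0.0889]
eef_rot: [0.681, 0.732, 0.001, 0.001]
ft_force: [-3.6, -3.5, 9.9]
width: 0.0004
```

Call:
send_rows --pt "0 0 -0.06 0 0 0 1"

```text
time: 11.68
ee_pos: [0.5261, 0.3604, 0.0883]
eef_rot: [0.681, 0.732, 0.002, 0.001]
ft_force: [-3.3, -2.5, 9.5]
width: 0.0005
```

Call:
send_rows --pt "-0.04 -0.03 -0.1 0 0.01 0 1" --pt "-0.02 -0.01 -0.1 0 0.01 0 1"

```text
time: 11.85
ee_pos: [0.5263, 0.3607, 0.0865]
eef_rot: [0.681, 0.732, 0.004, 0.002]
ft_force: [-3.0, -4.0, 14.7]
width: -0.0003
```

Call:
send_rows --pt "-0.02 -0.01 -0.1 0 0.01 0 1" --pt "-0.02 -0.01 -0.1 0 0.01 0 1"

```text
time: 12.02
ee_pos: [0.5264, 0.3607, 0.0837]
eef_rot: [0.681, 0.732, 0.005, 0.002]
ft_force: [-2.1, -2.9, 8.2]
width: 0.0005
```

```bash
python3 -c "
from h import *
pose()"
```

```text
t 12.02 p [0.5264 0.3607 0.0837] yaw(tool y) 4.08 z [ 0.0107  0.005  -0.9999] tilt-fix cmd [-0.057  0.122] F [-2.1 -2.9  8.2] M [-0.6   0.48 -0.01] w 0.0005
```

Call:
send_rows --pt "-0.03 -0.02 -0.1 -0.05 0.12 0 1" --pt "-0.02 -0.01 -0.1 0 0 0 1"

```text
time: 12.18
ee_pos: [0.5261, 0.3606, 0.0801]
eef_rot: [0.682, 0.732, 0.002, 0.001]
ft_force: [0.5, 0.6, 2.8]
width: 0.0007
```

Call:
send_rows --pt "-0.02 -0.01 -0.1 0 0.01 0 1" --pt "-0.02 -0.01 -0.1 0 0.01 0 1"

```text
time: 12.35
ee_pos: [0.5265, 0.361, 0.0787]
eef_rot: [0.682, 0.731, 0.004, 0.001]
ft_force: [-7.4, -9.0, 32.0]
width: 0.0004
```

Call:
send_rows --pt "-0.02 -0.01 -0.1 0 0.01 0 1" --pt "-0.02 -0.01 -0.1 0 0.01 0 1"

```text
time: 12.52
ee_pos: [0.5268, 0.3614, 0.0788]
eef_rot: [0.682, 0.731, 0.005, 0.002]
ft_force: [-7.2, -6.4, 23.7]
width: 0.0007
```

```bash
python3 -c "
from h import *
pose()"
```

```text
t 12.52 p [0.5268 0.3614 0.0788] yaw(tool y) 3.99 z [ 0.0108  0.0045 -0.9999] tilt-fix cmd [-0.051  0.124] F [-7.2 -6.4 23.7] M [-1.79  1.44 -0.07] w 0.0007
```

Call:
send_rows --pt "-0.03 -0.03 0.2 -0.05 0.12 0 1" --pt "0 0 0.6 0 0 0 1" --pt "0 0 0.8 0 0 0 1" --pt "0 0 0.8 0 0 0 1" --pt "0 0 0.4 0 0 0 1"

```text
time: 12.93
ee_pos: [0.5248, 0.3597, 0.1641]
eef_rot: [0.682, 0.731, -0.001, 0.0]
ft_force: [-0.1, 0.5, -0.5]
width: 0.0007
```

```bash
python3 -c "
from h import *
pose('g',('wrist','side'))
i=cv2.imread('pics/side_g.png');a=cv2.resize(i[250:350,200:320],None,fx=5,fy=5,interpolation=cv2.INTER_CUBIC)
cv2.imwrite('pics/side_gz.png',a)"
```

```text
t 12.93 p [0.5248 0.3597 0.1641] yaw(tool y) 4.02 z [-9.0e-04 -1.2e-03 -1.0e+00] tilt-fix cmd [ 0.013 -0.011] F [-0.1  0.5 -0.5] M [ 0.04 -0.14 -0.02] w 0.0007
```

View pics/wrist_g.png

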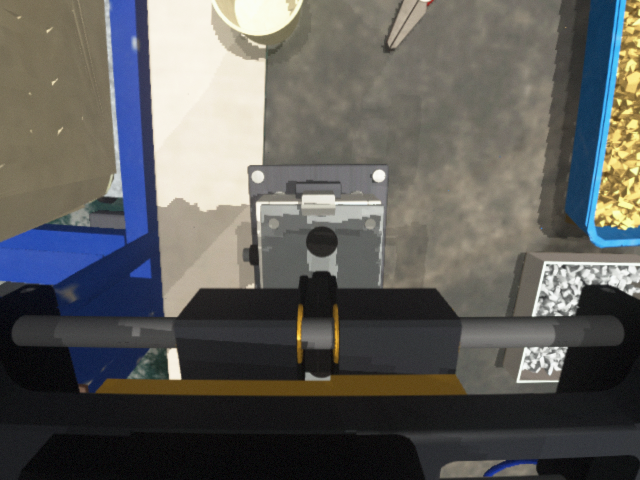

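View pics/side_gz.png

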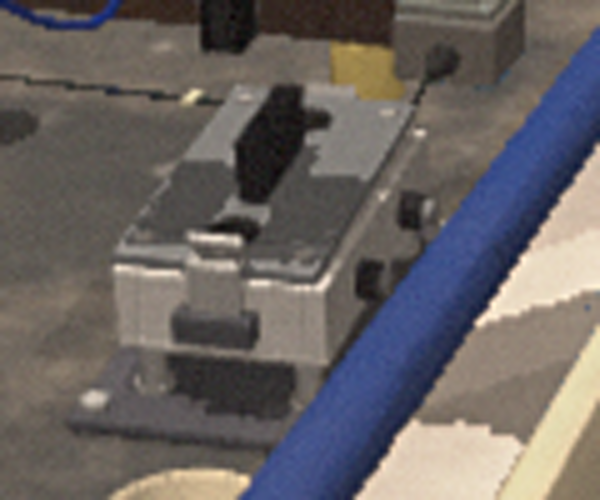

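Call:
send_rows --pt "0.05 -0.5 0 0 0 0.02 1" --pt "0.05 -0.7 0 0 0 0 1" --pt "0.05 -0.7 0 0 0 0 1" --pt "0.05 -0.7 0 0 0 0 1" --pt "0.03 -0.5 0 0 0 0 1" --pt "0 -0.3 0 0 0 0 1" --pt "0 0 0 0 0 0 1"

```text
time: 13.62
ee_pos: [0.5287, 0.2531, 0.1547]
eef_rot: [0.68, 0.733, -0.003, -0.001]
ft_force: [0.2, -0.6, -0.2]
width: 0.0005
```

```bash
python3 -c "
from h import *
pose()"
```

```text
t 13.62 p [0.5287 0.2531 0.1547] yaw(tool y) 4.26 z [-0.0068 -0.0032 -1.    ] tilt-fix cmd [ 0.036 -0.078] F [ 0.2 -0.6 -0.2] M [-0.05 -0.13  0.01] w 0.0005
```

Call:
send_rows --pt "0.11 0.1 -0.2 0.036 -0.078 0 1" --pt "0 0 -0.4 0 0 0 1" --pt "0 0 -0.4 0 0 0 1" --pt "0 0 -0.2 0 0 0 1"

```text
time: 13.95
ee_pos: [0.5317, 0.2593, 0.115]
eef_rot: [0.68, 0.734, 0.001, -0.0]
ft_force: [0.3, 0.4, 0.2]
width: 0.0006
```

```bash
python3 -c "
from h import *
pose('h',('side','top','wrist'))
i=cv2.imread('pics/side_h.png');a=cv2.resize(i[220:320,210:330],None,fx=5,fy=5,interpolation=cv2.INTER_CUBIC)
cv2.imwrite('pics/side_hz.png',a)
i=cv2.imread('pics/top_h.png');cv2.imwrite('pics/top_hz.png',cv2.resize(i[200:260,180:270],None,fx=6,fy=6,interpolation=cv2.INTER_CUBIC))"
```

```text
t 13.95 p [0.5317 0.2593 0.115 ] yaw(tool y) 4.37 z [ 0.0011  0.0021 -1.    ] tilt-fix cmd [-0.024  0.013] F [0.3 0.4 0.2] M [ 0.02 -0.06  0.04] w 0.0006
```

View pics/side_hz.png

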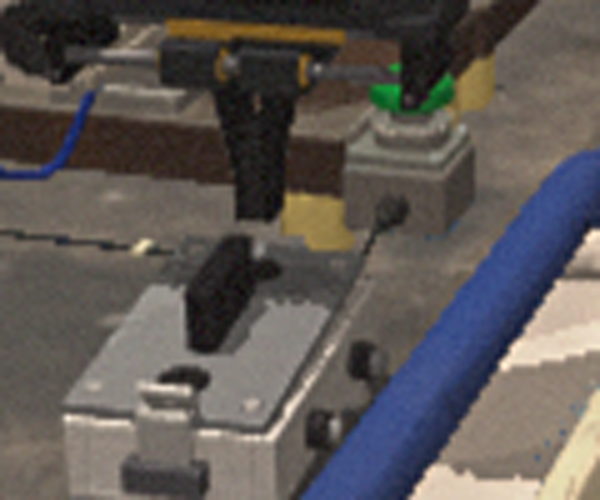

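View pics/wrist_h.png

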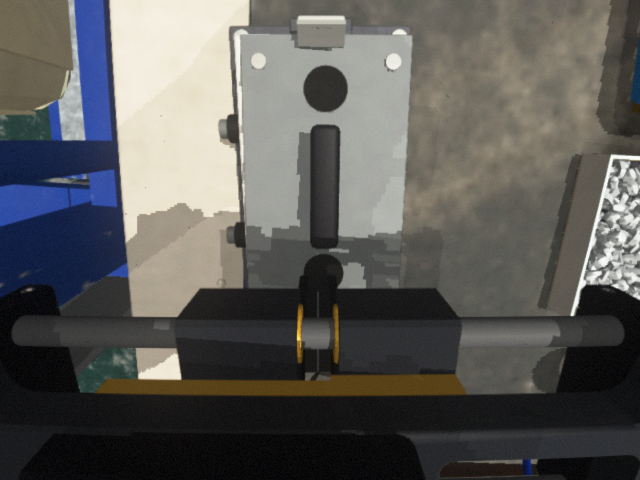

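```bash
python3 -c "
from h import *
w=np.load('h.npy');st=dict(ee_pos=w[:3],eef_rot=w[3:])
for z in (.088,.094): print(onz('wrist',[(323,254),(303.5,268),(343,268)],z,st).round(4))
print(onz('wrist',[(325,88)],.0785,st).round(4))
print(onz('wrist',[(325,125),(325,248)],.115,st).round(4))
"
```

```text
[[0.5332 0.2723 0.088 ]
 [0.5224 0.2628 0.088 ]
 [0.5457 0.2645 0.088 ]]
[[0.533  0.2743 0.094 ]
 [0.5225 0.2651 0.094 ]
 [0.5451 0.2668 0.094 ]]
[[0.5271 0.3634 0.0785]]
[[0.528  0.3427 0.115 ]
 [0.5328 0.2846 0.115 ]]
```

Call:
send_rows --pt "0.07 0.03 -0.1 -0.02 0.01 0 1" --pt "0 0 -0.2 0 0 0 1" --pt "0 0 -0.1 0 0 0 1"

```text
time: 14.35
ee_pos: [0.5349, 0.2615, 0.105]
eef_rot: [0.679, 0.734, 0.001, 0.0]
ft_force: [0.2, -0.1, 0.9]
width: 0.0004
```

```bash
python3 -c "
from h import *
pose()"
```

```text
t 14.35 p [0.5349 0.2615 0.105 ] yaw(tool y) 4.42 z [ 0.0027  0.0016 -1.    ] tilt-fix cmd [-0.018  0.03 ] F [ 0.2 -0.1  0.9] M [-0.05 -0.11  0.06] w 0.0004
```

Call:
send_rows --pt "-0.03 -0.05 -0.1 -0.02 0.03 0 1" --pt "0 0 -0.1 0 0 0 1" --pt "0 0 -0.08 0 0 0 1"

```text
time: 14.6
ee_pos: [0.5341, 0.2601, 0.0959]
eef_rot: [0.679, 0.734, 0.0, 0.0]
ft_force: [0.7, 0.1, -0.0]
width: 0.0006
```

Call:
send_rows --pt "0 0 -0.08 0 0 0 1" --pt "0 0 -0.08 0 0 0 1"

```text
time: 14.77
ee_pos: [0.5341, 0.2599, 0.0906]
eef_rot: [0.679, 0.734, 0.0, 0.0]
ft_force: [0.2, -1.0, -0.2]
width: 0.0005
```

```bash
python3 -c "
from h import *
pose()"
```

```text
t 14.77 p [0.5341 0.2599 0.0906] yaw(tool y) 4.4 z [ 3.e-04 -2.e-04 -1.e+00] tilt-fix cmd [0.002 0.003] F [ 0.2 -1.  -0.2] M [ 0.07 -0.09 -0.04] w 0.0005
```

Call:
send_rows --pt "0 0 -0.08 0 0 0 1" --pt "0 0 -0.08 0 0 0 1"

```text
time: 14.93
ee_pos: [0.5344, 0.2598, 0.0856]
eef_rot: [0.68, 0.734, 0.0, 0.0]
ft_force: [-0.1, -1.6, 8.2]
width: 0.0003
```

Call:
send_rows --pt "-0.01 -0.01 -0.1 0 0 0 1" --pt "-0.02 -0.01 -0.1 0 0.01 0 1"

```text
time: 15.1
ee_pos: [0.5351, 0.2594, 0.0812]
eef_rot: [0.68, 0.733, 0.001, 0.001]
ft_force: [-0.6, -0.9, 4.6]
width: 0.0003
```

Call:
send_rows --pt "-0.02 -0.01 -0.1 0 0.01 0 1" --pt "-0.02 -0.01 -0.1 0 0.01 0 1"

```text
time: 15.27
ee_pos: [0.5351, 0.259, 0.0762]
eef_rot: [0.68, 0.733, 0.002, 0.001]
ft_force: [-3.2, -1.8, 19.6]
width: 0.0005
```

```bash
python3 -c "
from h import *
pose()"
```

```text
t 15.27 p [0.5351 0.259  0.0762] yaw(tool y) 4.33 z [ 4.5e-03  8.0e-04 -1.0e+00] tilt-fix cmd [-0.009  0.051] F [-3.2 -1.8 19.6] M [-0.07  0.35  0.05] w 0.0005
```

Call:
send_rows --pt "-0.02 -0.01 -0.1 0 0.03 0 1" --pt "-0.02 -0.01 -0.1 0 0.01 0 1"

```text
time: 15.43
ee_pos: [0.5351, 0.2591, 0.076]
eef_rot: [0.68, 0.733, 0.001, 0.002]
ft_force: [-12.3, -8.5, 36.9]
width: 0.0004
```

Call:
send_rows --pt "-0.02 0 -0.13 0 0.02 0 1" --pt "-0.02 0 -0.13 0 0.01 0 1"

```text
time: 15.6
ee_pos: [0.5351, 0.2591, 0.076]
eef_rot: [0.68, 0.733, 0.001, 0.004]
ft_force: [-15.7, -11.3, 43.3]
width: 0.0005
```

Hard stop at 0.076, and the force is still within limits. I'll back off and look.

Call:
send_rows --pt "0 0 0.2 0 0.05 0 1" --pt "0 0 0.6 0 0 0 1" --pt "0 0.3 0.9 0 0 0 1" --pt "-0.1 0.3 0.9 0 0 0 1" --pt "-0.1 -0.9 0.9 0 0 0 1" --pt "0 -0.9 0.5 0 0 0 1" --pt "0 -0.9 0 0 0 0 1" --pt "0 -0.9 0 0 0 0 1" --pt "0 -0.5 0 0 0 0 1"

```text
time: 16.35
ee_pos: [0.525, 0.1563, 0.2015]
eef_rot: [0.676, 0.737, -0.0, 0.001]
ft_force: [0.3, -0.2, 0.1]
width: 0.0004
```

```bash
python3 -c "
from h import *
pose('i',('wrist','side','top'))
i=cv2.imread('pics/side_i.png');a=cv2.resize(i[250:350,200:320],None,fx=6,fy=6,interpolation=cv2.INTER_CUBIC)
cv2.imwrite('pics/side_iz.png',a)
i=cv2.imread('pics/top_i.png');cv2.imwrite('pics/top_iz.png',cv2.resize(i[200:265,175:270],None,fx=8,fy=8,interpolation=cv2.INTER_CUBIC))"
```

```text
t 16.35 p [0.525  0.1563 0.2015] yaw(tool y) 4.88 z [ 0.0013 -0.0019 -1.    ] tilt-fix cmd [0.022 0.015] F [ 0.3 -0.2  0.1] M [-0.04 -0.1   0.01] w 0.0004
```

View pics/side_iz.png

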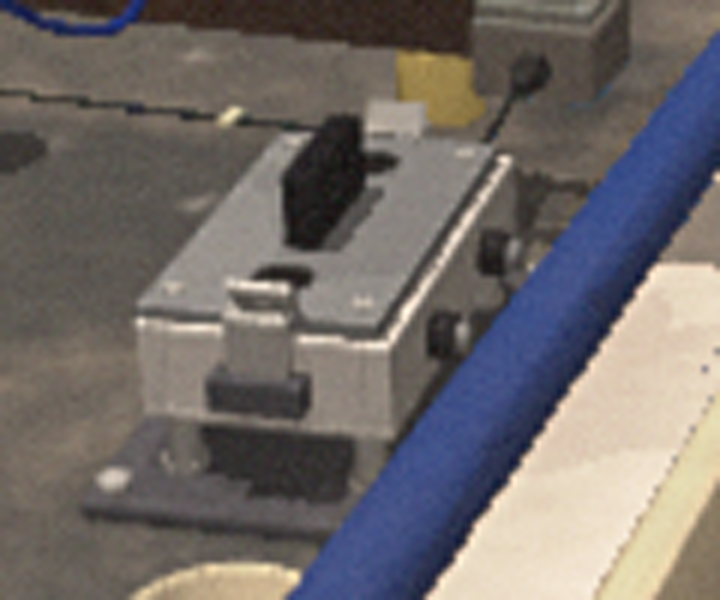

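View pics/wrist_i.png

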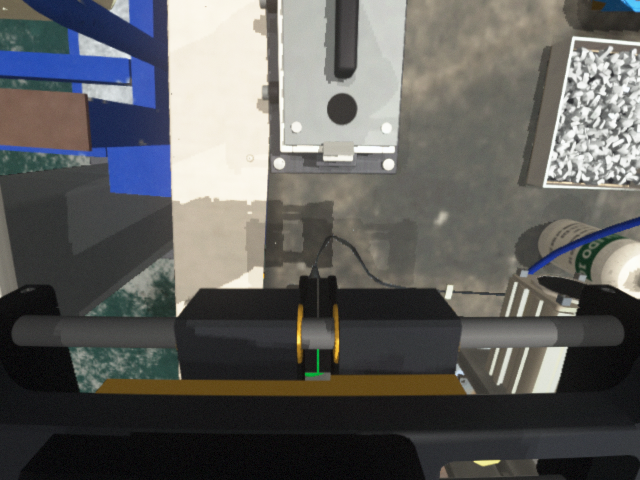

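View pics/top_iz.png

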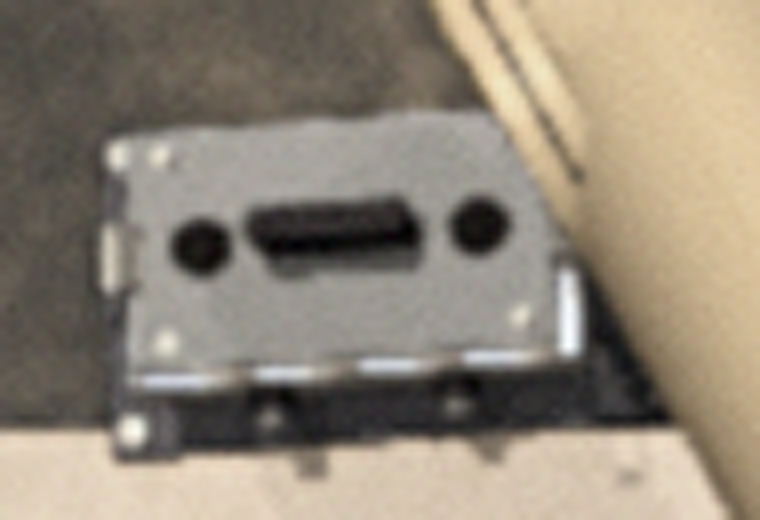

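```bash
python3 -c "
from h import *
i=cv2.imread('pics/wrist_i.png');cv2.imwrite('pics/wiz.png',cv2.resize(i[90:185,260:410],None,fx=5.3,fy=5.3,interpolation=cv2.INTER_CUBIC))
w=np.load('i.npy');st=dict(ee_pos=w[:3],eef_rot=w[3:])
"
```

```text
(no output)
```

View pics/wiz.png

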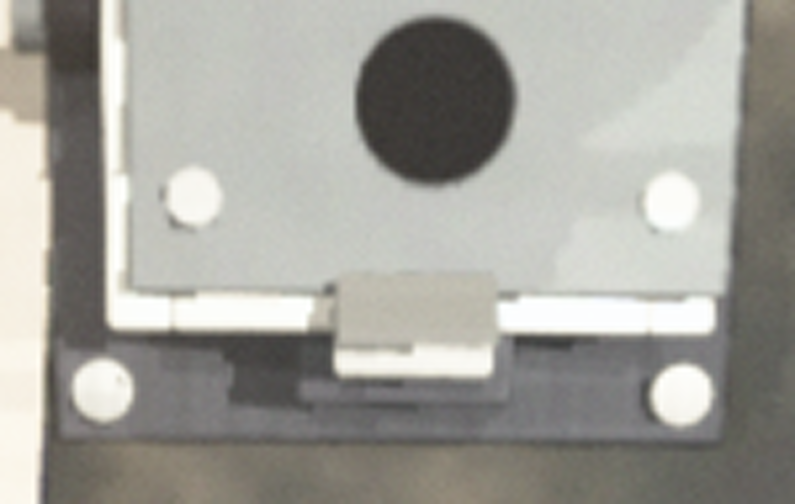

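Call:
send_rows --pt "0 0.6 0 0.02 0.015 -0.1 1" --pt "0 0.9 0 0 0 0 1" --pt "0 0.9 0 0 0 0 1" --pt "0 0.9 0 0 0 0 1" --pt "0 0.9 0 0 0 0 1" --pt "0 0.9 0 0 0 0 1" --pt "0 0.9 0 0 0 0 1" --pt "0 0.4 -0.3 0 0 0 1" --pt "0 0 -0.4 0 0 0 1"

```text
time: 17.25
ee_pos: [0.5184, 0.3693, 0.1783]
eef_rot: [0.678, 0.735, 0.001, -0.004]
ft_force: [-0.4, -0.2, -0.3]
width: 0.0
```

```bash
python3 -c "
from h import *
pose('j',('wrist',))
i=cv2.imread('pics/wrist_j.png');cv2.imwrite('pics/wjz.png',cv2.resize(i[150:290,230:410],None,fx=4.2,fy=4.2,interpolation=cv2.INTER_CUBIC))"
```

```text
t 17.25 p [0.5184 0.3693 0.1783] yaw(tool y) 4.65 z [-0.0046  0.0068 -1.    ] tilt-fix cmd [-0.078 -0.053] F [-0.4 -0.2 -0.3] M [-0.05 -0.09  0.04] w 0.0
```

View pics/wjz.png

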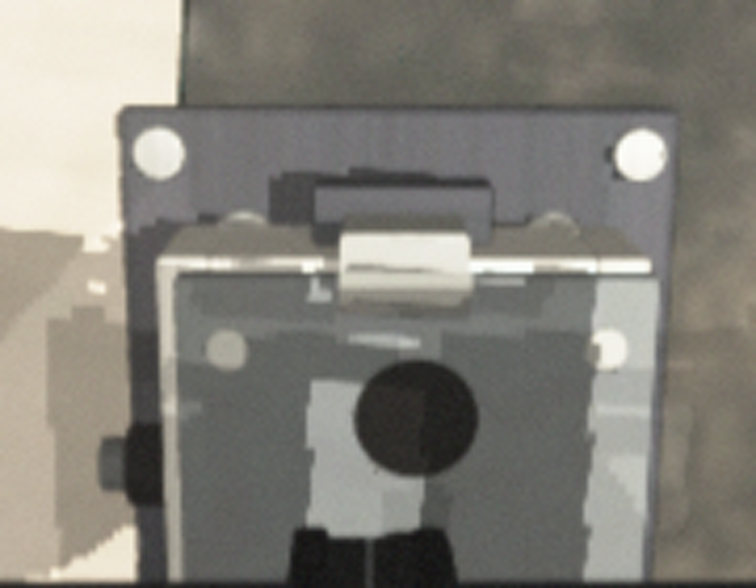

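Call:
send_rows --pt "0.28 -0.27 -0.3 -0.08 -0.05 -0.07 1" --pt "0 0 -0.7 0 0 0 1" --pt "0 0 -0.7 0 0 0 1" --pt "0 0 -0.5 0 0 0 1" --pt "0 0 -0.2 0 0 0 1"

```text
time: 17.72
ee_pos: [0.529, 0.353, 0.098]
eef_rot: [0.682, 0.732, -0.003, 0.002]
ft_force: [-0.8, 0.4, 0.3]
width: 0.0003
```

```bash
python3 -c "
from h import *
pose()"
```

```text
t 17.72 p [0.529 0.353 0.098] yaw(tool y) 4.05 z [-0.0016 -0.007  -1.    ] tilt-fix cmd [ 0.081 -0.018] F [-0.8  0.4  0.3] M [-0.01 -0.11  0.03] w 0.0003
```

Call:
send_rows --pt "-0.07 0.27 0 0.08 -0.02 0 1" --pt "0 0 -0.2 0 0 0 1" --pt "0 0 -0.15 0 0 0 1" --pt "0 0 -0.1 0 0 0 1"

```text
time: 18.05
ee_pos: [0.5289, 0.3578, 0.0834]
eef_rot: [0.684, 0.73, -0.0, 0.001]
ft_force: [0.3, 0.2, -0.1]
width: 0.0005
```

Call:
send_rows --pt "0 0 -0.08 0 0 0 1" --pt "0 0 -0.08 0 0 0 1"

```text
time: 18.22
ee_pos: [0.5296, 0.3579, 0.079]
eef_rot: [0.684, 0.73, 0.0, 0.001]
ft_force: [0.0, -0.2, 0.2]
width: 0.0005
```

```bash
python3 -c "
from h import *
pose()"
```

```text
t 18.22 p [0.5296 0.3579 0.079 ] yaw(tool y) 3.74 z [ 2.3e-03 -9.0e-04 -1.0e+00] tilt-fix cmd [0.01  0.027] F [ 0.  -0.2  0.2] M [ 0.04 -0.05 -0.02] w 0.0005
```

Call:
send_rows --pt "-0.08 0.08 -0.05 0 0.02 0 1" --pt "0 0 -0.06 0 0 0 1"

```text
time: 18.38
ee_pos: [0.5271, 0.3608, 0.0761]
eef_rot: [0.684, 0.73, 0.0, 0.001]
ft_force: [-7.1, -1.8, 20.5]
width: 0.0005
```

Call:
send_rows --pt "-0.02 -0.01 -0.08 0 0.01 0 1" --pt "-0.02 -0.01 -0.1 0 0.01 0 1"

```text
time: 18.55
ee_pos: [0.5271, 0.3609, 0.0761]
eef_rot: [0.684, 0.73, 0.001, 0.002]
ft_force: [-7.9, -10.1, 30.7]
width: 0.0006
```

Call:
send_rows --pt "-0.02 -0.01 -0.1 0 0.01 0 1" --pt "-0.02 -0.01 -0.1 0 0.01 0 1"

```text
time: 18.72
ee_pos: [0.5271, 0.3609, 0.0761]
eef_rot: [0.684, 0.73, 0.002, 0.003]
ft_force: [-6.0, -7.9, 22.9]
width: 0.0005
```

Both pads stop hard at the same height (0.0760 and 0.0761), so the cover is level and home. I'll retreat.

Call:
send_rows --pt "0 0 0.2 0 0.05 0 1" --pt "0 0 0.6 0 0 0 1" --pt "0 0 0.9 0 0 0 1" --pt "0 0 0.9 0 0 0 1" --pt "0 0 0.9 0 0 0 1" --pt "0 -0.5 0.8 0 0 0 1" --pt "0 -0.9 0 0 0 0 1" --pt "0 -0.9 0 0 0 0 1" --pt "0 -0.9 0 0 0 0 1" --pt "0 -0.9 0 0 0 0 1"

```text
time: 19.55
ee_pos: [0.5223, 0.2438, 0.2154]
eef_rot: [0.678, 0.735, 0.004, -0.0]
ft_force: [0.1, -0.1, -0.3]
width: 0.0005
```

Call:
send_rows --pt "0 -0.9 0 0 0 0 1" --pt "0 -0.9 0 0 0 0 1" --pt "0 -0.9 0 0 0 0 1" --pt "0 -0.9 0 0 0 0 1" --pt "0 -0.5 0 0 0 0 1" --pt "0 -0.2 0 0 0 0 1" --pt "0 0 0 0 0 0 1" --pt "0 0 0 0 0 0 1"

```text
time: 20.22
ee_pos: [0.5223, 0.1044, 0.2178]
eef_rot: [0.68, 0.733, 0.004, 0.002]
ft_force: [-0.3, 0.1, 0.4]
width: 0.0004
```

```bash
python3 -c "
from h import *
pose('k',('top','side'))
a=cv2.imread('pics/side_k.png');a=cv2.resize(a[250:350,200:320],None,fx=5,fy=5,interpolation=cv2.INTER_CUBIC)
b=cv2.imread('pics/top_k.png')
cv2.imwrite('pics/kz.png',a)
cv2.imwrite('pics/kt.png',b[200:300])
"
```

```text
t 20.22 p [0.5223 0.1044 0.2178] yaw(tool y) 4.25 z [ 0.0095  0.0034 -0.9999] tilt-fix cmd [-0.039  0.108] F [-0.3  0.1  0.4] M [ 0.09 -0.07 -0.01] w 0.0004
```

View pics/kz.png

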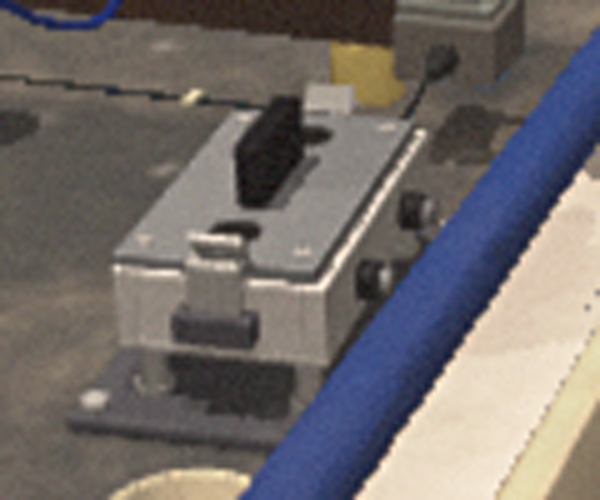

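View pics/top_k.png

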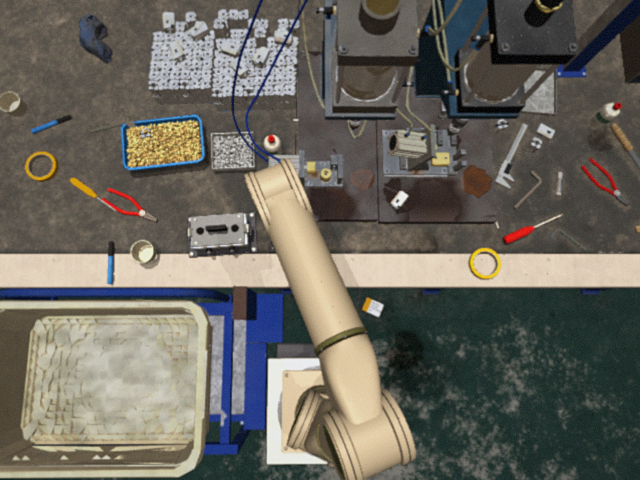

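The cover sits flush under both latches. The cup at (144,252) and tape at (485,263) haven't moved, and the arm is clear of everything.

```bash
python3 -c "
from bench import r
print(r.close_job())"
```

```text
the job is handed in; nothing more can be done
None
```

The grey cover is back on the box, fully home, with both end latches over its ends. I set it on the latch slopes by its rib, let go, then pressed pad A and then pad B until each end snapped down. The job took about 20 s of the 64 s.

- **Level and home:** a second gentle press on pad A stopped hard at 0.0761 m and pad B at 0.0760 m. That fits a rim height of about 0.070 m. The latch and plunger positions can't be read directly, so this rests on those two heights and the pictures.
- **Latches:** the pictures show each hook over its end of the plate. The last side view, taken after letting go, shows the cover flush.
- **Force:** the highest reading I saw at the hand was about 43 N upward, or 47 N with the sideways part. This was at the stop on pad B, close to the 50 N guide. I only read the force at the end of each move, so a short peak between readings could have been higher.
- **Position:** the cover sits about 2 mm off centre towards +x and +y, within its play.
- **Bystanders:** the cup and tape are where they were. The gauge was hidden behind the arm in the last top view, so I didn't check it again, but the robot never worked near it on the bench.

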